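# Start up the honing corner

## Robot

A 6-joint arm with a two-finger parallel gripper is mounted at the origin on the work surface. World frame = base frame: x ahead of the robot, y to its left, z up, the work surface at z = 0. Lengths are in m, angles in rad, forces in N, time in s.
With the tool pointing down it reaches from about 0.35 to 0.925 m from the base axis. Payload 6.4 kg.
Tool frame: the origin (TCP) lies on the centre line of the jaws, within the pads' length; the fingertips stand 19 mm ahead of it and the grasp point (between the pads) is the TCP (arm.nose_length is the distance from the TCP to the fingertips, in m); z points along the fingers, y is the line along which they close (so a half turn about z gives the same grasp; the last joint's range is limited). The gripper opens to 94 mm and grips with 3 to 60 N. Pads are 16 mm wide; open, the fingers measure 119 mm over their backs; the gripper's body (75 mm by 177 mm) begins 78 mm behind the grasp point.
Start: joints at [1.03, 0.245, 1.558, -0, 1.339, -0.174], TCP at [0.233, 0.607, 0.224] pointing down, gripper open.
Joint ranges: [-3.13, 3.13], [-1.02, 2.26], [0.13, 2.54], [-0.95, 4.09], [0.21, 2.88], [-2.74, 2.74]. Speed limits (rad/s): [2.57, 2.57, 3.14, 3.14, 3.14, 3.14].

## Interface

Orientations are given as a 3x3 rotation matrix whose columns are the frame's x, y, z axes.
In Python, from station import arm gives the robot as it stands.
- The arm moves only by the tool play_rows, never from a script. Its argument "moves" is a list of rows, each a list of 5 numbers: the finger opening in mm, from 0 to 94, then the shift along the tool's x, y, z as a fraction of full scale, then the turn about the tool's z as a fraction of full scale. A call has 1 to 5 rows; each row shifts and turns the commanded pose from where the row before left it, along the tool's axes as they then stand; what a row does not reach is not made up. Full scale, the value 1, is 0.02 m for a shift and 5 degrees for a turn. A row lasts 1/10 s, in which the tool goes at most 50 mm and 8.59 degrees, less where a joint would pass 70% of its speed; a pose out of reach is approached as far as the arm can. A call with a number of a shift or a turn outside -1 to 1 is refused whole. A call with a gripper value outside its range is refused whole. The fingers move at their own pace and stop on an object; the grip force is fixed at half the most. Time passes only in rows, so rows that do not move let the fingers close. It gives the time, the measured TCP pose, the force, the opening and the grip force at its end, in the units of the state.
- arm.sense(): the state, without advancing time (a new reading comes with each control period).
- arm.get_image(name): name is "scene" or "top"; returns (picture, depth): 420x560x3 uint8, red, green, blue; 420x560 float32, m along the optical axis (not along the pixel's ray), 0 where there is no reading.
- arm.get_calibration(name): a dict with "fovy" (degrees; the focal length in pixels is half the picture's height over the tangent of half this angle, whatever the lens; pixels are square), "cx", "cy" (the principal point, pixels), "k1" (the pictures are not rectified: a ray, as slopes to the right and down, at radius r is drawn at 1 + k1 r^2 times it, then the intrinsics apply), "rvec" (rotation vector, rad) and "tvec" (3), from world to camera coordinates, as OpenCV has them. Camera axes: x right, y down, z forward; pixel columns grow to the right and rows downward; lengths in m; the calibration is good to about 2 mm. A picture is of the moment at which its call begins. get_calibration takes no time and is no camera call.
- arm.hand_in(): hands the job in; it is judged then, once.
The state is a dict: "clock": time; "q": joint angles; "dq": joint speeds; "tau": joint torques, N m; "ee_pos": TCP position; "orientation": TCP orientation; "contact_force": force on the tool from outside, world axes, zero at the start; "moment": the same for the moment, N m; "finger_gap": finger opening in m; "grip_force": force on a finger pad.
Only numpy, scipy, OpenCV 4.12 (cv2) and the standard library are available. Lean on these libraries where they do the work, as an engineer would, in place of code of your own. Each camera call takes 0.05 s, during which the arm holds its last target. There are 200 camera calls.

## Task

Start up the sharpening corner of the carving bench as a carver would: on the grey switch box, switch on the bench supply (the wide rocker) by pushing down its raised end, then switch on the dust extraction in the same way (the narrow rocker in the middle, next to the wide one), and only then press in the square start button on the honing machine's sloping control nose so that it stays in. Leave the lamp switched off (the narrow rocker at the other end of the row), do not move the mallet, the gouges or the oilstone, and draw the hand clear at the end.

Things in the scene. Friction and masses are not known exactly. Their poses are not given: they have to be found in the camera images.
- switchbox: fixed grey switch box 110 x 200 x 60 mm (x, y, z), aluminium lid, a steel conduit leaving its far side 30 mm up. Three black rockers in a row along y on the lid: a wide one at y = +55 mm, narrow ones at y = -5 and -62 mm. Stands to the left or right, nearer than the honing machine. Origin: centre of the underside; x away from the robot at yaw 0, z up.
- supply (a joint): bench supply: black rocker 44 mm wide (y), 48 mm long (x), the wide one at the left end (+y) of the row. Value 0 = off (far end raised), 0.32 rad = on (far end down, near end raised). Snap action: about 3 N on the raised end starts it; past half way (0.16) it snaps over by itself and stays.
- supply_end (a point): middle of the raised far half of the bench supply (wide) rocker, on its face, 15 mm beyond the hinge line, 8 mm above the lid. Axes turn with the rocker; off: x towards the raised end (away from the robot), y along the row, z up. Push straight down about 6 mm until this half lies flat, 3 mm above the lid; its far edge, 8 mm further, is 10.5 mm above the lid when off, the frame round it 2 mm.
- extraction (a joint): dust extraction: black rocker 24 mm wide (y), 48 mm long (x), the narrow one in the middle of the row. Value 0 = off (far end raised), 0.32 rad = on (far end down, near end raised). Snap action: about 3 N on the raised end starts it; past half way (0.16) it snaps over by itself and stays.
- extraction_end (a point): middle of the raised far half of the dust extraction (middle) rocker, on its face, 15 mm beyond the hinge line, 8 mm above the lid. Axes turn with the rocker; off: x towards the raised end (away from the robot), y along the row, z up. Push straight down about 6 mm until this half lies flat, 3 mm above the lid; its far edge, 8 mm further, is 10.5 mm above the lid when off, the frame round it 2 mm.
- lamp (a joint): bench lamp: black rocker 24 mm wide (y), 48 mm long (x), the narrow one at the right end (-y) of the row. Value 0 = off (far end raised), 0.32 rad = on (far end down, near end raised). Snap action: about 3 N on the raised end starts it; past half way (0.16) it snaps over by itself and stays.
- lamp_end (a point): middle of the raised far half of the lamp (right-hand) rocker, on its face, 15 mm beyond the hinge line, 8 mm above the lid. Axes turn with the rocker; off: x towards the raised end (away from the robot), y along the row, z up. Push straight down about 6 mm until this half lies flat, 3 mm above the lid; its far edge, 8 mm further, is 10.5 mm above the lid when off, the frame round it 2 mm.
- honer: fixed green honing machine: motor along y, top 182 mm up, front at x = -26 mm; 150 mm stone at its left end, leather wheel at its right (tops 197 mm up, 380 mm overall). In front a control nose 150 mm wide, its aluminium plate (centre x = -140, z = 66 mm) sloping 20 degrees down to the robot, with start and stop buttons 64 mm apart. Origin: centre underneath; x away from the robot at yaw 0.
- start (a joint): start button: square black key 26 x 26 mm on the left (+y) of the nose, 10 mm proud of the plate when out. Value 0 = out (stopped), 0.007 m = in (running, 3 mm proud). Interlocked with the round stop button: about 4 N starts it moving, past half way it snaps in and stays, and the stop button pops out.
- start_top (a point): centre of the start key's top face; moves with the key. z points out of the plate (square to the 20 degree slope, up and towards the robot), y to the left along the nose, x up the slope; pressing is along -z, travel 7 mm.
- stop_top (a point): centre of the top of the stop button: round black mushroom head, 34 mm dia., on the right (-y) of the nose, 6 mm proud of the plate when in (as at the start), 13 mm when out (machine started). Pushing it in again lets the start key pop out. Same axes as start_top.
- mallet: loose dark wooden carver's mallet standing on its head, head 98 mm dia., handle up, 266 mm tall, about 0.7 kg. Origin: centre of the underside.
- gouge_wide: loose carving gouge lying on the bench, light wooden handle 27 mm thick, blade 22 mm wide, 235 mm long in all. Origin: under the front end of the handle, 118 mm from the butt and the same from the blade's tip; x towards the blade.
- gouge_narrow: like gouge_wide, with a blade 10 mm wide.
- stone: loose oilstone in its wooden holder, 85 x 225 x 38 mm, about 0.95 kg. Origin: centre of the underside.

How it is judged:
On the way, in this order (a step that is already met when the one before it is completed fails the run):
1. the wide rocker is on (bench supply) (value of joint supply above 0.27 rad), for 0.1 s.
2. then the middle rocker is on (dust extraction) (value of joint each of supply, extraction above 0.27 rad), for 0.1 s.
3. then the start button is in (all of step 2 and value of joint start above 0.0055 m), for 0.1 s.
At the end, for the whole second after the job is handed in: supply and extraction rockers over to on (joints above 0.27 of 0.32 rad), start button latched in (above 5.5 of 7 mm), lamp rocker off (below 0.05 rad), and the mallet, both gouges and the oilstone within 20 mm of where they stood (all of step 3 and value of joint lamp below 0.05 rad and distance of each of mallet, gouge_wide, gouge_narrow, stone from where it was at the start of the episode below 0.02 m); the robot touches nothing.
It fails at once if the extraction is switched on before the bench supply (value of joint extraction above 0.16 rad and value of joint supply below 0.16 rad).
It fails at once if the machine is started before the extraction is on (value of joint start above 0.0035 m and value of joint extraction below 0.16 rad).
It fails at once if the lamp is switched on (value of joint lamp above 0.16 rad).
It fails at once if the mallet, a gouge or the oilstone is lifted, carried or pushed more than 20 mm (distance of any of mallet, gouge_wide, gouge_narrow, stone from where it was at the start of the episode above 0.02 m).
It also fails if it takes over 51 s, if anything falls off the work surface, if the arm or the gripper's body presses on something with over 40 N, if the wrist force passes 120 N, or if a joint passes its speed limit or range.

## Working session

There is one attempt and no reset: what is moved stays moved. The work goes in short steps, Python scripts to look and compute and a tool call to move; the robot and the scene stay as the last step left them, time stands still between calls to the robot, and variables do not carry over. Pictures are saved under pics/ and viewed, at most 10 in all, crops included, and the job is handed in when it is done.

Besides the shell and the picture viewer there is one more tool, called after ">>>" as name(argument=value, ...), one argument or row to a line, values as JSON. play_rows: Moves the arm, as the interface text tells. Shift numbers are shares of 0.02 m and turn numbers shares of 5 degrees, none past 1 either way. Its arguments: {"type":"object","properties":{"moves":{"type":"array"}},"required":["moves"]}

```bash
mkdir -p pics
cat > h.py <<'E'
import numpy as np, cv2
from station import arm
def cam(n):
    c=arm.get_calibration(n); f=210/np.tan(np.radians(c["fovy"])/2)
    R=cv2.Rodrigues(np.array(c["rvec"],float))[0]; t=np.array(c["tvec"],float).ravel()
    return c,f,R,t
def rays(n,px):
    c,f,R,t=cam(n); px=np.atleast_2d(px).astype(float)
    d=(px-[c["cx"],c["cy"]])/f; u=d.copy()
    for _ in range(20): u=d/(1+c["k1"]*(u**2).sum(1,keepdims=True))
    return np.c_[u,np.ones(len(u))],R,t
def pts(n,px,depth):   # depth per px
    r,R,t=rays(n,px); return (r*np.asarray(depth)[:,None]-t)@R
def onplane(n,px,z):
    r,R,t=rays(n,px); d=r@R; o=-t@R; return o+d*((z-o[2])/d[:,2])[:,None]
def proj(n,P):
    c,f,R,t=cam(n); q=np.atleast_2d(P)@R.T+t; u=q[:,:2]/q[:,2:]
    return u*(1+c["k1"]*(u**2).sum(1,keepdims=True))*f+[c["cx"],c["cy"]]
def cloud(n,depth):
    v,u=np.mgrid[0:420,0:560]; return pts(n,np.c_[u.ravel(),v.ravel()],depth.ravel()).reshape(420,560,3)
E
python3 - <<'E'
from h import *
for n in("scene","top"):
    im,d=arm.get_image(n); np.savez(f"{n}0.npz",im=im,d=d); cv2.imwrite(f"pics/{n}0.png",im[...,::-1])
    c,f,R,t=cam(n); print(n,c,-t@R)
print(arm.sense())
E
```

```text
scene {'fovy': 55.16698526036357, 'cx': 277.95178177005533, 'cy': 207.87359912535152, 'k1': -0.10333335015420533, 'rvec': array([ 1.66454182,  2.09888875, -0.66993016]), 'tvec': array([ 0.10411696, -0.37847934,  1.2604016 ])} [1.03518204 0.13514169 0.80798144]
top {'fovy': 54.51373615845403, 'cx': 276.76623086825214, 'cy': 209.5702995812466, 'k1': -0.07372661369440253, 'rvec': array([ 2.04147285, -2.18589353,  0.22921246]), 'tvec': array([0.05277395, 0.55834496, 1.12647294])} [0.3159371  0.03180891 1.2176401 ]
{'clock': 0.1, 'q': array([ 1.02991714e+00,  2.45761892e-01,  1.55886338e+00,  1.11997077e-06,
        1.33868927e+00, -1.74124166e-01]), 'dq': array([-1.80719060e-05, -1.56559702e-03, -3.61728928e-03, -2.92509177e-04,
        5.87445404e-04,  6.53662586e-04]), 'tau': array([ 2.10139183e-05, -4.16920316e+01, -3.15522158e+01,  6.86846394e-02,
        3.10004933e-02, -4.58297643e-05]), 'ee_pos': array([0.23283128, 0.60633619, 0.22345967]), 'orientation': array([[-9.33495643e-01,  3.58587642e-01, -8.87519498e-04],
       [ 3.58588615e-01,  9.33494525e-01, -1.47554224e-03],
       [ 2.99383380e-04, -1.69566664e-03, -9.99998518e-01]]), 'contact_force': array([ 0.19969804, -0.60387681, -0.2174737 ]), 'moment': array([ 0.01616418,  0.03374537, -0.03292122]), 'grip_force': 0.0, 'finger_gap': 0.09398938113762906}
```

View pics/scene0.png

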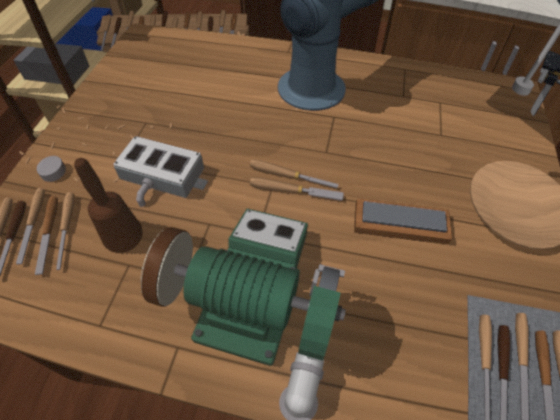

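View pics/top0.png

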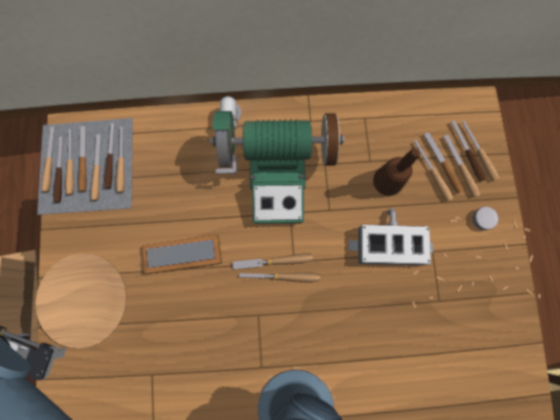

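The scene picture shows the switch box at (158,166) with the wide rocker at (177,162), and the honer's nose at (270,232). In the top picture the box is at (395,244), with the wide rocker at (377,243), middle at (398,243) and lamp at (418,244). The start key is at (267,203) and the stop button at (289,203).

```bash
cat > m.py <<'E'
from h import *
for n in("top","scene"):
    z=np.load(f"{n}0.npz"); im,d=z["im"],z["d"]; P=cloud(n,d)
    hsv=cv2.cvtColor(im,cv2.COLOR_RGB2HSV)
    light=((hsv[...,1]<60)&(hsv[...,2]>130)&(P[...,2]<.12)&(P[...,2]>.04)&(P[...,0]>.2)).astype(np.uint8)
    cs,_=cv2.findContours(light,cv2.RETR_EXTERNAL,cv2.CHAIN_APPROX_NONE)
    for c in cs:
        if cv2.contourArea(c)<600: continue
        m=np.zeros((420,560),np.uint8); cv2.drawContours(m,[cv2.convexHull(c)],-1,1,-1)
        sel=(m>0)&(light>0)
        print(n,"plate",cv2.boundingRect(c),"median P",np.median(P[sel],0).round(4))
        A=np.c_[P[sel][:,:2],np.ones(sel.sum())]; co=np.linalg.lstsq(A,P[sel][:,2],rcond=None)[0]; print("  plane",co.round(4))
        box=cv2.boxPoints(cv2.minAreaRect(cv2.convexHull(c)))
        hull=cv2.convexHull(c)
        ap=cv2.approxPolyDP(hull,6,True)[:,0]
        o=-cam(n)[3]@cam(n)[2]
        def onpl(px,off=0):
            r,R,t=rays(n,px); D=r@R; nn=np.array([-co[0],-co[1],1]); 
            return o+D*((co[2]+off-o@nn)/(D@nn))[:,None]
        print("  corners",onpl(ap.astype(float)).round(4).tolist())
        dark=((hsv[...,2]<75)&(m>0)).astype(np.uint8)
        k,l,st,ce=cv2.connectedComponentsWithStats(dark)
        for i in range(1,k):
            if st[i,4]>25: print("  dark",ce[i].round(1),st[i].tolist(),"onplane",onpl(ce[i:i+1],.005)[0].round(4),"depthP",np.median(P[l==i],0).round(4))
E
python3 m.py
```

```text
top plate (362, 218, 68, 46) median P [ 0.4349 -0.3237  0.0607]
  plane [-0.0135  0.003   0.0672]
  corners [[0.4981, -0.2281, 0.0598], [0.512, -0.3271, 0.0593], [0.4787, -0.4208, 0.0595], [0.3777, -0.4089, 0.0609], [0.3946, -0.2193, 0.0612]]
  dark [377.2 242.4] [370, 235, 15, 16, 227] onplane [ 0.4441 -0.2648  0.0654] depthP [ 0.4445 -0.265   0.0651]
  dark [397.8 243. ] [394, 236, 8, 16, 115] onplane [ 0.4379 -0.3241  0.0653] depthP [ 0.4386 -0.3245  0.0657]
  dark [417.3 243.4] [413, 236, 9, 16, 104] onplane [ 0.4329 -0.3805  0.0652] depthP [ 0.4344 -0.3801  0.0654]
top plate (254, 185, 49, 36) median P [0.5821 0.0102 0.0669]
  plane [ 0.3608 -0.013  -0.1423]
  corners [[0.6202, -0.0596, 0.0822], [0.5324, -0.0543, 0.0505], [0.5385, 0.0796, 0.0509], [0.6288, 0.0727, 0.0836]]
  dark [288.8 202.5] [284, 197, 11, 12, 97] onplane [ 0.5766 -0.0213  0.071 ] depthP [ 0.5763 -0.0212  0.0724]
  dark [266.6 202.7] [262, 198, 10, 10, 96] onplane [0.5802 0.0427 0.0714] depthP [0.579  0.0422 0.0755]
scene plate (285, 354, 34, 59) median P [0.8854 0.14   0.08  ]
  plane [-0.0749  0.2198  0.114 
[... 425 characters left out ...]
  0.0747] depthP [ 0.5824 -0.0198  0.0754]
  dark [284.2 231.2] [276, 226, 17, 12, 151] onplane [0.5843 0.0435 0.0744] depthP [0.5878 0.0441 0.0781]
scene plate (114, 137, 85, 47) median P [ 0.4485 -0.3202  0.0624]
  plane [-0.0061 -0.0046  0.0637]
  corners [[0.4782, -0.42, 0.0627], [0.381, -0.4041, 0.0632], [0.4053, -0.2197, 0.0622], [0.5003, -0.2288, 0.0616]]
  dark [134.8 152.4] [127, 145, 16, 15, 126] onplane [ 0.4369 -0.3796  0.0677] depthP [ 0.4389 -0.3799  0.0674]
  dark [154.1 157.5] [146, 150, 17, 15, 138] onplane [ 0.4421 -0.3233  0.0674] depthP [ 0.4434 -0.3226  0.0669]
  dark [175.1 162.9] [164, 155, 23, 17, 258] onplane [ 0.4474 -0.264   0.0671] depthP [ 0.4473 -0.2639  0.0665]
```

>>> play_rows(
  moves=[
    [0,-0.7,-1,0,0],
    [0,-0.7,-1,0,0],
    [0,-0.7,-1,0,0],
    [0,-0.7,-1,0,0],
    [0,-0.7,-1,0,0],
  ],
)

```text
clock: 0.6
ee_pos: [0.2625, 0.4871, 0.2239]
orientation: [[-0.934, 0.358, -0.001], [0.358, 0.934, -0.001], [0.0, -0.001, -1.0]]
contact_force: [0.0, 0.5, 0.0]
finger_gap: 0.0574
grip_force: 0.0
```

>>> play_rows(
  moves=[
    [0,-0.7,-1,0,0],
    [0,-0.7,-1,0,0],
    [0,-0.7,-1,0,0],
    [0,-0.7,-1,0,0],
    [0,-0.7,-1,0,0],
  ],
)

```text
clock: 1.1
ee_pos: [0.2919, 0.3687, 0.224]
orientation: [[-0.934, 0.358, -0.001], [0.358, 0.934, -0.001], [0.0, -0.001, -1.0]]
contact_force: [1.0, -0.3, 0.3]
finger_gap: 0.0172
grip_force: 0.0
```

>>> play_rows(
  moves=[
    [0,-0.7,-1,0,0],
    [0,-0.7,-1,0,0],
    [0,-0.7,-1,0,0],
    [0,-0.7,-1,0,0],
    [0,-0.7,-1,0,0],
  ],
)

```text
clock: 1.6
ee_pos: [0.3214, 0.2504, 0.2241]
orientation: [[-0.934, 0.358, -0.0], [0.358, 0.934, -0.0], [0.0, -0.0, -1.0]]
contact_force: [1.4, 0.1, 0.5]
finger_gap: 0.0004
grip_force: 0.0
```

>>> play_rows(
  moves=[
    [0,-0.7,-1,0,0],
    [0,-0.7,-1,0,0],
    [0,-0.7,-1,0,0],
    [0,-0.7,-1,0,0],
    [0,-0.7,-1,0,0],
  ],
)

```text
clock: 2.1
ee_pos: [0.3509, 0.132, 0.2241]
orientation: [[-0.934, 0.359, -0.0], [0.359, 0.934, -0.0], [0.0, -0.0, -1.0]]
contact_force: [0.5, -0.3, 0.9]
finger_gap: 0.0001
grip_force: 0.0
```

>>> play_rows(
  moves=[
    [0,-0.7,-1,0,0],
    [0,-0.7,-1,0,0],
    [0,-0.7,-1,0,0],
    [0,-0.7,-1,0,0],
    [0,-0.7,-1,0,0],
  ],
)

```text
clock: 2.6
ee_pos: [0.3804, 0.0136, 0.2241]
orientation: [[-0.933, 0.359, -0.0], [0.359, 0.933, 0.0], [0.0, 0.0, -1.0]]
contact_force: [-0.6, -0.1, -0.5]
finger_gap: 0.0006
grip_force: 0.0
```

>>> play_rows(
  moves=[
    [0,-0.7,-1,0,0],
    [0,-0.7,-1,0,0],
    [0,-0.7,-1,0,0],
    [0,-0.7,-1,0,0],
    [0,-0.7,-1,0,0],
  ],
)

```text
clock: 3.1
ee_pos: [0.4099, -0.1048, 0.2241]
orientation: [[-0.933, 0.359, -0.0], [0.359, 0.933, 0.0], [0.0, 0.0, -1.0]]
contact_force: [0.4, -1.2, -0.2]
finger_gap: 0.0005
grip_force: 0.0
```

>>> play_rows(
  moves=[
    [0,-0.7,-1,0,0],
    [0,-0.7,-1,0,0],
    [0,0,0,0,-1],
    [0,0,0,0,-1],
    [0,0,0,0,-1],
  ],
)

```text
clock: 3.6
ee_pos: [0.4215, -0.1514, 0.224]
orientation: [[-0.995, 0.102, -0.001], [0.102, 0.995, 0.001], [0.001, 0.0, -1.0]]
contact_force: [-0.2, -0.2, -0.6]
finger_gap: 0.0004
grip_force: 0.0
```

>>> play_rows(
  moves=[
    [0,-0.5,-1,0,0],
    [0,-0.5,-1,0,0],
    [0,-0.5,-1,0,0],
    [0,-0.5,-1,0.5,0],
    [0,-0.5,-1,0.7,0],
  ],
)

```text
clock: 4.1
ee_pos: [0.4615, -0.2571, 0.2006]
orientation: [[-0.994, 0.105, 0.001], [0.105, 0.994, -0.001], [-0.001, -0.001, -1.0]]
contact_force: [0.8, 0.3, 0.3]
finger_gap: 0.0004
grip_force: 0.0
```

>>> play_rows(
  moves=[
    [0,0,-0.5,1,0],
    [0,0,0,1,0],
    [0,0,0,1,0],
    [0,0,0,0.8,0],
    [0,0,0,0,0],
  ],
)

```text
clock: 4.6
ee_pos: [0.4583, -0.2645, 0.1216]
orientation: [[-0.994, 0.105, -0.004], [0.105, 0.994, 0.004], [0.005, 0.004, -1.0]]
contact_force: [-0.2, 0.3, -0.3]
finger_gap: 0.0005
grip_force: 0.0
```

Run:
```python
from h import *
s=arm.sense(); print(s["ee_pos"],s["contact_force"])
a=[]
for n in("scene","top"):
    im,d=arm.get_image(n); np.savez(f"{n}1.npz",im=im,d=d)
    p=proj(n,[.455,-.3,.08])[0].astype(int); im=im.copy()
    x0,y0=max(p[0]-65,0),p[1]-60
    c=im[y0:y0+120,x0:x0+130]; a.append(cv2.resize(c,(390,360),interpolation=cv2.INTER_CUBIC)); print(n,x0,y0)
cv2.imwrite("pics/c1.png",np.hstack(a)[...,::-1])
```

```text
[ 0.45830573 -0.26450626  0.12158474] [-0.18718679  0.25750788 -0.32613892]
scene 94 99
top 325 177
```

View pics/c1.png

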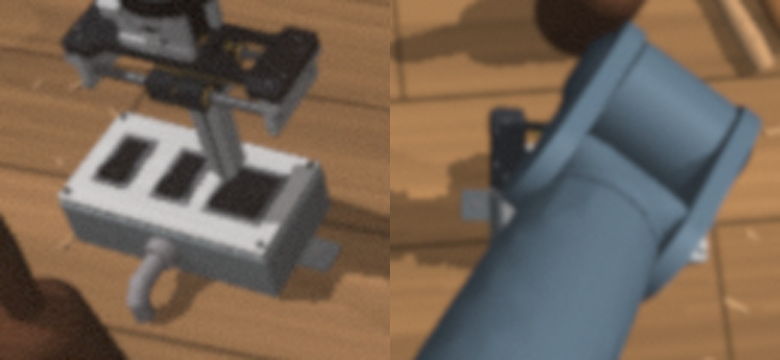

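The scene crop shows the closed fingers over the wide rocker's far half (tip at crop (230,178)). The arm hides the box in the top view.

>>> play_rows(
  moves=[
    [0,-0.1,0,0.6,0],
    [0,0,0,0.6,0],
    [0,0,0,0.2,0],
    [0,0,0,0.2,0],
    [0,0,0,0,0],
  ],
)

```text
clock: 5.2
ee_pos: [0.4617, -0.2659, 0.0918]
orientation: [[-0.995, 0.105, -0.001], [0.105, 0.995, 0.001], [0.001, 0.001, -1.0]]
contact_force: [-1.0, -0.3, 0.6]
finger_gap: 0.0004
grip_force: 0.0
```

>>> play_rows(
  moves=[
    [0,0,0,0.15,0],
    [0,0,0,0.1,0],
    [0,0,0,0,0],
  ],
)

```text
clock: 5.5
ee_pos: [0.4626, -0.2666, 0.088]
orientation: [[-0.994, 0.105, 0.002], [0.105, 0.994, -0.001], [-0.002, -0.001, -1.0]]
contact_force: [0.8, -0.9, 1.1]
finger_gap: 0.0004
grip_force: 0.9
```

>>> play_rows(
  moves=[
    [0,0,0,0.1,0],
    [0,0,0,0,0],
  ],
)

```text
clock: 5.7
ee_pos: [0.4616, -0.266, 0.0851]
orientation: [[-0.995, 0.105, -0.001], [0.105, 0.995, 0.0], [0.001, 0.0, -1.0]]
contact_force: [-0.3, 0.1, -0.4]
finger_gap: 0.0006
grip_force: 0.0
```

>>> play_rows(
  moves=[
    [0,0,0,0.1,0],
    [0,0,0,0.05,0],
    [0,0,0,0,0],
  ],
)

```text
clock: 6.0
ee_pos: [0.4617, -0.266, 0.0822]
orientation: [[-0.994, 0.105, -0.001], [0.105, 0.994, 0.0], [0.001, 0.0, -1.0]]
contact_force: [0.2, 0.3, -0.5]
finger_gap: 0.0006
grip_force: 0.0
```

>>> play_rows(
  moves=[
    [0,0,0,0.05,0],
    [0,0,0,0,0],
  ],
)

```text
clock: 6.2
ee_pos: [0.4619, -0.2661, 0.082]
orientation: [[-0.995, 0.105, -0.001], [0.105, 0.995, 0.0], [0.001, 0.0, -1.0]]
contact_force: [-1.7, 1.7, 5.8]
finger_gap: 0.0003
grip_force: 2.9
```

>>> play_rows(
  moves=[
    [0,0,0,-1,0],
    [0,0,0,-1,0],
    [0,0,0,-1,0],
    [0,1,0,-1,0],
    [0,0,0,0,0],
  ],
)

```text
clock: 6.7
ee_pos: [0.4424, -0.265, 0.1639]
orientation: [[-0.994, 0.105, 0.003], [0.105, 0.994, -0.003], [-0.004, -0.003, -1.0]]
contact_force: [-0.0, -1.0, -0.1]
finger_gap: 0.0001
grip_force: 0.0
```

```bash
cat > look.py <<'E'
import sys; from h import *
s=arm.sense(); print(s["ee_pos"])
im,d=arm.get_image("scene"); px=[eval(sys.argv[2])]
p=proj("scene",px)[0].astype(int); x0,y0=max(p[0]-60,0),max(p[1]-45,0)
print(x0,y0); cv2.imwrite(f"pics/{sys.argv[1]}.png",cv2.resize(im[y0:y0+90,x0:x0+120],(720,540),interpolation=cv2.INTER_CUBIC)[...,::-1])
P=cloud("scene",d)
def prof(c,name):
    ex=np.array([.995,-.1]); ey=np.array([.1,.995]); q=P[...,:2]-c; a=q@ex; b=q@ey
    print(name,[(o,round(float(np.median(P[...,2][(abs(a-o)<.004)&(abs(b)<.008)&(P[...,2]<.09)]))*1000,1)) for o in(-.02,-.014,-.008,0,.008,.014,.02)])
for c,nm in(((.4455,-.2644),"sup"),((.440,-.3237),"ext"),((.435,-.380),"lamp")): prof(c,nm)
E
python3 look.py c2 .445,-.32,.06
```

```text
[ 0.44243005 -0.2650016   0.16389347]
95 115
sup [(-0.02, 70.8), (-0.014, 69.7), (-0.008, 67.8), (0, 64.4), (0.008, 64.4), (0.014, 64.9), (0.02, 64.8)]
ext [(-0.02, 66.3), (-0.014, 65.3), (-0.008, 65.1), (0, 66.3), (0.008, 69.0), (0.014, 71.4), (0.02, 69.7)]
lamp [(-0.02, 66.3), (-0.014, 66.3), (-0.008, 65.9), (0, 67.7), (0.008, 69.5), (0.014, 71.5), (0.02, 69.8)]
```

View pics/c2.png

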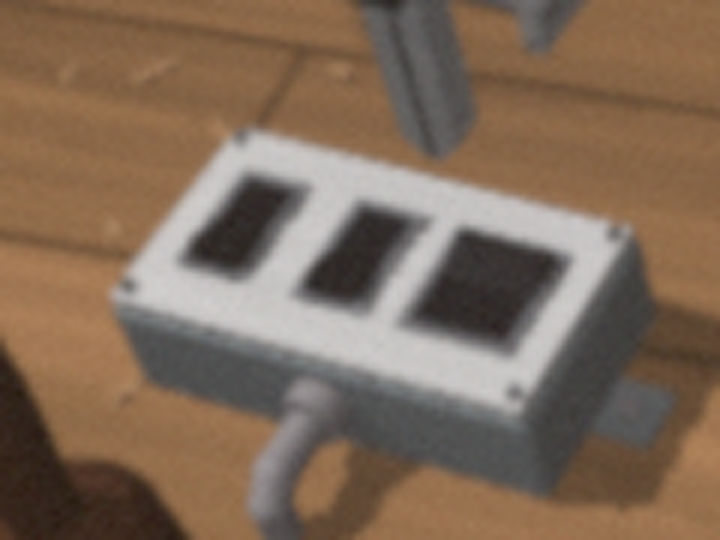

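The crop and the depth profile show the wide rocker over to on (near end at 71 mm, far half at 65 mm). The middle and lamp rockers are still off.

>>> play_rows(
  moves=[
    [0,-0.5,-1,0,0],
    [0,-0.4,-1,0.6,0],
    [0,0,-0.9,1,0],
    [0,0,0,1,0],
    [0,0,0,0,0],
  ],
)

```text
clock: 7.25
ee_pos: [0.4521, -0.3218, 0.1048]
orientation: [[-0.994, 0.106, -0.005], [0.106, 0.994, 0.006], [0.006, 0.006, -1.0]]
contact_force: [-1.5, 0.7, -0.3]
finger_gap: 0.0005
grip_force: 0.0
```

>>> play_rows(
  moves=[
    [0,0,0,0.6,0],
    [0,0,0,0.3,0],
    [0,0,0,0,0],
  ],
)

```text
clock: 7.55
ee_pos: [0.4537, -0.3229, 0.0906]
orientation: [[-0.995, 0.104, -0.001], [0.104, 0.995, 0.001], [0.001, 0.001, -1.0]]
contact_force: [0.1, -0.1, 0.1]
finger_gap: 0.0005
grip_force: 0.0
```

>>> play_rows(
  moves=[
    [0,-0.1,-0.1,0.15,0],
    [0,0,0,0.1,0],
    [0,0,0,0.1,0],
    [0,0,0,0.1,0],
    [0,0,0,0,0],
  ],
)

```text
clock: 8.05
ee_pos: [0.4555, -0.3258, 0.0822]
orientation: [[-0.994, 0.105, -0.0], [0.105, 0.994, 0.0], [0.0, 0.0, -1.0]]
contact_force: [-0.5, -0.3, -0.2]
finger_gap: 0.0002
grip_force: 0.0
```

>>> play_rows(
  moves=[
    [0,0,0,0.05,0],
    [0,0,0,-1,0],
    [0,0,0,-1,0],
    [0,0.5,0,-1,0],
    [0,0.5,0,-1,0],
  ],
)

```text
clock: 8.55
ee_pos: [0.4354, -0.3236, 0.162]
orientation: [[-0.995, 0.105, -0.0], [0.105, 0.995, 0.0], [0.0, 0.0, -1.0]]
contact_force: [-0.1, 0.7, -0.3]
finger_gap: 0.0004
grip_force: 0.0
```

```bash
python3 look.py c3 .445,-.32,.06
```

```text
[ 0.43544341 -0.32359036  0.16203653]
95 115
sup [(-0.02, 69.9), (-0.014, 69.5), (-0.008, 67.3), (0, 63.9), (0.008, 65.8), (0.014, 65.4), (0.02, 65.1)]
ext [(-0.02, 71.9), (-0.014, 69.4), (-0.008, 68.0), (0, 65.3), (0.008, 65.3), (0.014, 65.0), (0.02, 64.4)]
lamp [(-0.02, 66.7), (-0.014, 65.7), (-0.008, 65.6), (0, 66.5), (0.008, 69.7), (0.014, 71.5), (0.02, 69.5)]
```

>>> play_rows(
  moves=[
    [0,0,1,0,0],
    [0,0,1,0,0],
    [0,0,1,0,0],
    [0,0,1,0,0],
    [0,0,1,0,0],
  ],
)

```text
clock: 9.1
ee_pos: [0.4458, -0.2213, 0.1598]
orientation: [[-0.995, 0.104, -0.002], [0.104, 0.995, 0.002], [0.002, 0.002, -1.0]]
contact_force: [-0.2, -0.0, -0.5]
finger_gap: 0.0002
grip_force: 0.0
```

>>> play_rows(
  moves=[
    [0,0,1,0,0],
    [0,0,1,0,0],
    [0,0,1,0,0],
    [0,0,1,0,0],
    [0,0,1,0,0],
  ],
)

```text
clock: 9.6
ee_pos: [0.4559, -0.122, 0.1598]
orientation: [[-0.995, 0.103, -0.002], [0.103, 0.995, 0.002], [0.003, 0.001, -1.0]]
contact_force: [0.8, 0.4, -0.8]
finger_gap: 0.0004
grip_force: 0.0
```

>>> play_rows(
  moves=[
    [0,-0.5,1,0,0],
    [0,-0.5,1,0,0],
    [0,-0.5,1,0,0],
    [0,-0.5,1,0,0],
    [0,-0.5,1,0,0],
  ],
)

```text
clock: 10.1
ee_pos: [0.5161, -0.0279, 0.1598]
orientation: [[-0.995, 0.103, -0.003], [0.103, 0.995, 0.001], [0.003, 0.001, -1.0]]
contact_force: [-0.2, -1.5, -0.5]
finger_gap: 0.0
grip_force: 0.0
```

>>> play_rows(
  moves=[
    [0,-0.6,1,0,0],
    [0,-0.6,1,0,0],
    [0,-0.6,1,0,0],
    [0,-0.6,1,0,0.4],
    [0,0,0,0,0],
  ],
)

```text
clock: 10.6
ee_pos: [0.5726, 0.0471, 0.1599]
orientation: [[-0.991, 0.136, -0.002], [0.136, 0.991, 0.001], [0.002, 0.0, -1.0]]
contact_force: [-0.6, -0.6, -0.0]
finger_gap: 0.0006
grip_force: 0.0
```

```bash
python3 look.py c4 .58,.02,.1 | head -2
```

```text
[0.57258919 0.04714245 0.159879  ]
213 175
```

View pics/c4.png

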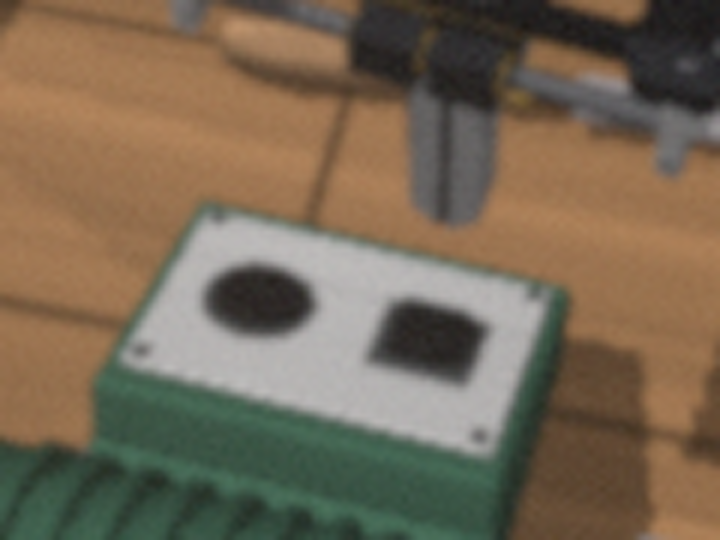

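The crop shows the square start key at crop (432,335) on the left of the nose and the stop button at (260,298). The closed fingertip hovers above the key.

>>> play_rows(
  moves=[
    [0,0,-0.2,0.7,-1],
    [0,0,0,0.7,0],
    [0,0,0,0.7,0],
    [0,0,0,0.6,0],
    [0,0,0,0,0],
  ],
)

```text
clock: 11.15
ee_pos: [0.5706, 0.04, 0.1048]
orientation: [[-0.999, 0.054, -0.005], [0.054, 0.999, 0.001], [0.005, 0.0, -1.0]]
contact_force: [-0.4, 0.5, -0.1]
finger_gap: 0.0003
grip_force: 0.0
```

>>> play_rows(
  moves=[
    [0,0,0,0.2,0],
    [0,0,0,0.2,0],
    [0,0,0,0,0],
  ],
)

```text
clock: 11.45
ee_pos: [0.5725, 0.0399, 0.0993]
orientation: [[-0.999, 0.053, -0.0], [0.053, 0.999, 0.0], [0.0, 0.0, -1.0]]
contact_force: [0.8, -0.1, 0.5]
finger_gap: 0.0005
grip_force: 0.0
```

>>> play_rows(
  moves=[
    [0,0,0.15,0.1,0],
    [0,-0.05,0,0.1,0],
    [0,-0.05,0,0.1,0],
    [0,0,0,0,0],
  ],
)

```text
clock: 11.85
ee_pos: [0.5748, 0.043, 0.0933]
orientation: [[-0.999, 0.053, 0.0], [0.053, 0.999, 0.0], [-0.0, 0.0, -1.0]]
contact_force: [0.4, 0.5, 2.0]
finger_gap: 0.0003
grip_force: 0.5
```

>>> play_rows(
  moves=[
    [0,-0.05,0,0.1,0],
    [0,-0.05,0,0.1,0],
    [0,0,0,0,0],
  ],
)

```text
clock: 12.15
ee_pos: [0.5768, 0.0426, 0.0894]
orientation: [[-0.999, 0.053, 0.0], [0.053, 0.999, -0.0], [-0.0, -0.0, -1.0]]
contact_force: [-0.6, -0.5, 1.7]
finger_gap: 0.0003
grip_force: 0.8
```

>>> play_rows(
  moves=[
    [0,-0.03,0,0.1,0],
    [0,0,0,0,0],
  ],
)

```text
clock: 12.35
ee_pos: [0.5772, 0.0426, 0.0888]
orientation: [[-0.999, 0.052, -0.001], [0.052, 0.999, -0.0], [0.001, -0.0, -1.0]]
contact_force: [-5.2, -0.6, 10.5]
finger_gap: 0.0003
grip_force: 6.0
```

>>> play_rows(
  moves=[
    [0,0,0,0.1,0],
    [0,0,0,0,0],
  ],
)

```text
clock: 12.55
ee_pos: [0.5774, 0.0426, 0.0884]
orientation: [[-0.999, 0.052, -0.002], [0.052, 0.999, -0.0], [0.002, -0.001, -1.0]]
contact_force: [-11.6, 0.5, 20.4]
finger_gap: 0.0004
grip_force: 11.3
```

>>> play_rows(
  moves=[
    [0,0,0,-1,0],
    [0,0.5,0,-1,0],
    [0,0.5,0,-1,0],
    [0,1,0,-1,0],
    [0,1,0,-1,0],
  ],
)

```text
clock: 13.05
ee_pos: [0.5168, 0.0458, 0.186]
orientation: [[-0.999, 0.053, 0.0], [0.053, 0.999, -0.0], [-0.0, -0.0, -1.0]]
contact_force: [0.1, -0.5, -0.4]
finger_gap: 0.0006
grip_force: 0.0
```

```bash
python3 look.py c5 .58,.02,.1
python3 - <<'E'
from h import *
im,d=arm.get_image("scene"); P=cloud("scene",d); P0=cloud("scene",np.load("scene0.npz")["d"])
for nm,px in(("start",(284,231)),("stop",(256,225))):
    s=np.s_[px[1]-2:px[1]+3,px[0]-3:px[0]+4]; print(nm,np.median(P0[s].reshape(-1,3),0),np.median(P[s].reshape(-1,3),0))
E
```

```text
[0.51679867 0.04576261 0.18595953]
213 175
sup [(-0.02, 71.4), (-0.014, 69.9), (-0.008, 67.4), (0, 64.8), (0.008, 65.4), (0.014, 64.5), (0.02, 64.8)]
ext [(-0.02, 71.0), (-0.014, 70.0), (-0.008, 67.8), (0, 65.3), (0.008, 65.4), (0.014, 65.4), (0.02, 64.8)]
lamp [(-0.02, 66.3), (-0.014, 65.8), (-0.008, 66.0), (0, 67.4), (0.008, 70.3), (0.014, 71.8), (0.02, 70.1)]
start [0.58880685 0.0438168  0.08085355] [0.58232069 0.04266648 0.07241509]
stop [ 0.58393874 -0.01936378  0.0770388 ] [ 0.58604237 -0.01871184  0.08321107]
```

View pics/c5.png

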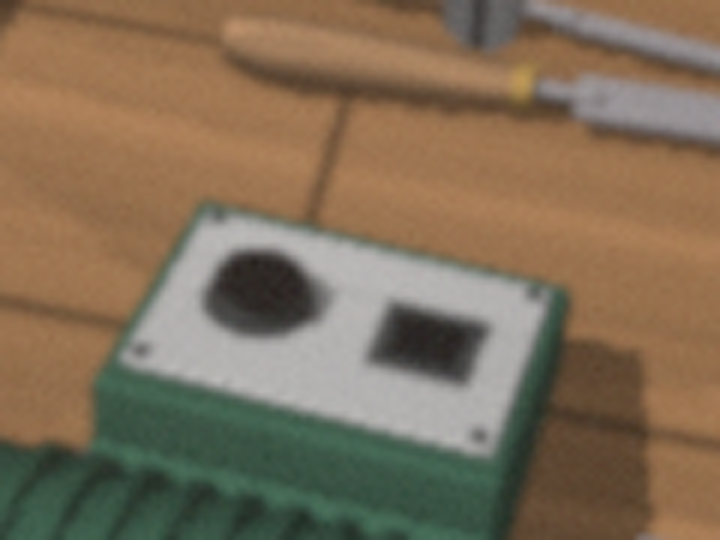

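The crop shows the start key in at (430,343) and the stop button popped out at (260,290). Both rockers are on, the lamp is off and the hand is clear.

```bash
python3 -c "
from station import arm
print(arm.hand_in())"
```

```text
the job is handed in; nothing more can be done
None
```

The job is handed in: I switched on the bench supply, then the extraction, then latched the start button in, left the lamp off and drew the hand clear; the final camera check agreed, but no verdict came back.

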